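# Seat two injectors and hold a throttle open for the flow reading

## Task

Get the twin throttle body on the flow box ready for its air reading: take the two fuel injectors out of the wooden rack and seat one upright and fully home in each of the two bores in front of the throats, so that no air leaks there. Then take the throttle lever by its pin, open the flaps by 40 degrees from shut (the lever then stands straight up) and hold them there against the return spring: they snap shut when let go, so finish while still holding the lever steady at that opening. Leave the tools and parts lying around where they are.

Things in the scene. Friction and masses are not known exactly. Their poses are not given: they have to be found in the camera images.
- flow_box: fixed grey metal box 175 x 230 x 45 mm carrying an aluminium twin throttle body with two open barrels, 69 mm across, at y = +-36 mm, tops at 117 mm; before each, at x = -62 mm, a round boss 29 mm across with an injector bore; dial gauge at the right rear, 130 mm high; throttle lever at the left end. Origin: centre of the underside; x away from the robot at yaw 0, y left (lever end), z up
- bore_left (a point): centre of the mouth of the left bore (beside the lever end), 95 mm above the counter, at (-62, +36) mm of flow_box; the bore is vertical, 16.4 mm in diameter, 33 mm deep; axes as flow_box
- bore_right (a point): the same for the right bore, at (-62, -36) mm of flow_box
- throttle (a joint): opening of the two flaps; shaft, flaps and lever are one piece. 0 rad = shut (flaps level, lever leaning 40 degrees from vertical to the front, the box's -x); grows as the lever swings to the rear (+x), to 1.4 at most; 0.698 = 40 degrees open = lever straight up. Starts at 0; a spring shuts it: about 2.5 N at the pin when shut, 5 N at 40 degrees
- lever_pin (a point): middle of the level steel pin on the lever's end: 10 mm thick, 42 mm long along the box's y, from the lever plate 21 mm inboard of this point to a 15 mm head at the outer end; 50 mm from the shaft axis, 121 mm above the counter when shut. Can be pinched from above, fingers closing along the box's x, and turns between them
- lever_axis (a point): point on the shaft axis (which runs along the box's y, 83 mm above the counter) straight across from lever_pin, about which the pin swings with a radius of 50 mm; fixed to the box, axes as flow_box
- rack: wooden block 50 x 136 x 30 mm, fixed, with three holes in a row along its y at -44, 0 and +44 mm, 27 mm deep and 16.5 mm across; origin: centre of the underside; its row points roughly away from the robot, its y towards the robot
- injector_a: fuel injector, 69 mm, 70 g, nozzle down in the rack's near hole (y = +44 mm), shoulder on the rack. Origin: nozzle tip; z up. Nozzle 14 mm thick, 24 mm long, tapered tip; then shoulder and round body 22 mm thick from 24 to 50 mm (grip here, closing along its y); stem 13 mm to the top. Plug socket out to 26 mm on its -x side, at 39 to 49 mm. Sits 24 mm deep in either bore, shoulder on boss
- injector_b: the other injector, the same, in the rack's hole at y = -44 mm (the far one). Both start with the plug socket towards the robot, roughly
- spanner_13: bystander: steel spanner 28 x 185 x 9 mm lying in front of the flow box; origin: centre of the underside
- fuel_filter: bystander: grey-white round fuel filter 44 x 105 x 44 mm lying on the counter; origin: centre of the underside
- spark_plug: bystander: spark plug 24 x 63 x 21 mm lying behind the rack; origin: centre of the underside
- pliers: bystander: pliers with red handles 60 x 164 x 12 mm lying left of the rack; origin: centre of the underside
- tape_roll: bystander: black roll of tape 68 x 68 x 19 mm lying flat; origin: centre of the underside

How it is judged:
By the outcome, as a careful person would: the job done as asked, in the order asked, and still so for the second after the job is handed in, while the arm keeps its last pose, push and grip.
It also fails if it takes over 67 s, if anything falls off the work surface, if the arm or the gripper's body presses on something with over 40 N, if the wrist force passes 120 N, or if a joint passes its speed limit or range.

## Robot

A 7-joint arm with a two-finger parallel gripper is mounted at the origin on a cart in front of the work surface, level with it; the furniture and walls round the work are solid. World frame = base frame: x ahead of the robot, y to its left, z up, the work surface at z = 0. Lengths are in m, angles in rad, forces in N, time in s.
With the tool pointing down it reaches from about 0.425 to 0.925 m from the base axis. Payload 6.8 kg.
Tool frame: the origin (TCP) lies between the finger pads; the fingertips stand 8 mm ahead of it and the grasp point (between the pads) lies 11 mm behind it (ctrl.tip_reach is the z of the fingertips in the tool frame, in m); z points along the fingers, y is the direction in which the jaws open and shut (so a half turn about z gives the same grasp; the last joint's range is limited). The gripper opens to 85 mm and grips with 20 to 120 N. Pads are 22 mm wide; open, the fingers measure 114 mm over their backs; the gripper's body (76 mm by 85 mm) begins 54 mm behind the grasp point. The pads swing forward as they close: fully open they stand 13 mm farther back than shut.
Start: joints at [-1.21, 0.477, 0.022, 1.555, -0.011, 1.109, -0.083], TCP at [0.305, 0.602, 0.208] pointing down, gripper open.
Joint ranges: [-2.96, 2.96], [-0.34, 2.1], [-1.41, 1.46], [0.24, 2.44], [-1.37, 4.51], [0.17, 1.92], [-2.96, 2.96]. Speed limits (rad/s): [2.39, 2.39, 3.14, 3.14, 3.14, 3.14, 3.14].

## Interface

Orientations are given as a rotation vector (axis times angle).
In Python, from workcell import ctrl gives the robot as it stands.
- The arm moves only by the tool move_arm, never from a script. Its arguments are lists of equal length, an entry for each row: "slide": the shift along the tool's x, y, z in units of 25 mm (1.0 is 25 mm), a list of three; "twist": the turn about the tool's z in units of 5 degrees (1.0 is 5 degrees); "grip": the closure, from 0 (fully open) to 1 (shut). In form: {"slide": [[x, y, z], ...], "twist": [twist, ...], "grip": [grip, ...]}. A call has 1 to 5 rows; each row shifts and turns the commanded pose from where the row before left it, along the tool's axes as they then stand; what a row does not reach is not made up. A row lasts 1/12 s, in which the tool goes at most 41.7 mm and 7.16 degrees, less where a joint would pass 70% of its speed; a pose out of reach is approached as far as the arm can. A call is refused whole if a number of a shift passes 1 or a number of a turn 1, either way. A call with a gripper value outside its range is refused whole. The fingers move at their own pace and stop on an object; the grip force is fixed at half the most. Time passes only in rows, so rows that do not move let the fingers close. It gives the time, the measured TCP pose, the force and the opening at its end, in the units of the state.
- ctrl.sense(): the state, without advancing time (a new reading comes with each control period).
- ctrl.get_image(name): name is "scene" or "top"; returns a dict with "img" (420x560x3 uint8, red, green, blue), "mtx" (3x3 intrinsics, pixels), "k1" (the pictures are not rectified: a ray, as slopes to the right and down, at radius r is drawn at 1 + k1 r^2 times it, then the intrinsics apply), "R" (3x3) and "t" (3): a world point X has camera coordinates R X + t. Camera axes: x right, y down, z forward; pixel columns grow to the right and rows downward; lengths in m; the calibration is good to about 2 mm. A picture is of the moment at which its call begins. There is no depth.
- ctrl.sign_off(): hands the job in, once; it reports no verdict.
The state is a dict: "time": time; "qpos": joint angles; "joint_vel": joint speeds; "joint_torque": joint torques, N m; "position": TCP position; "orientation": TCP orientation; "ft_force": force on the tool from outside, world axes, zero at the start; "moment": the same for the moment, N m; "grip_width": opening from 0.0 (shut) to 1.0 (fully open).
Only numpy, scipy, OpenCV 4.12 (cv2) and the standard library are available. Lean on these libraries where they do the work, as an engineer would, in place of code of your own. Each camera call takes 0.05 s, during which the arm holds its last target. There are 200 camera calls.

## Working session

There is one attempt and no reset: what is moved stays moved. The work goes in short steps, Python scripts to look and compute and a tool call to move; the robot and the scene stay as the last step left them, time stands still between calls to the robot, and variables do not carry over. Pictures are saved under pics/ and viewed, about 8 in all and at most 12, crops included, and the job is handed in when it is done.

Besides the shell and the picture viewer there is one more tool, called after "Call:" as name(argument=value, ...) on one line, values as JSON. move_arm: Moves the arm, as the interface text tells. Its arguments: {"type":"object","properties":{"slide":{"type":"array","items":{"type":"array","items":{"type":"number"}}},"twist":{"type":"array","items":{"type":"number"}},"grip":{"type":"array","items":{"type":"number"}}},"required":["slide","twist","grip"]}

```bash
mkdir -p pics
cat > h.py <<'E'
import numpy as np, cv2, json
from workcell import ctrl
def snap(name,fn):
    d=ctrl.get_image(name); np.savez('pics/'+fn+'.npz',**d)
    cv2.imwrite('pics/'+fn+'.png',d['img'][:,:,::-1]); return d
def ray(d,u,v):
    K=np.array(d['mtx']);x=(u-K[0,2])/K[0,0];y=(v-K[1,2])/K[1,1]
    rd=np.hypot(x,y);r=rd
    for _ in range(20): r=rd/(1+d['k1']*r*r)
    s=r/rd if rd else 1
    R=np.array(d['R']);c=-R.T@d['t'];return c,R.T@np.array([x*s,y*s,1])
def atz(d,u,v,z):
    c,r=ray(d,u,v);return c+r*(z-c[2])/r[2]
def tri(obs):
    A=np.zeros((3,3));b=np.zeros(3)
    for d,u,v in obs:
        c,r=ray(d,u,v);r=r/np.linalg.norm(r);P=np.eye(3)-np.outer(r,r);A+=P;b+=P@c
    return np.linalg.solve(A,b)
def proj(d,X):
    p=np.array(d['R'])@X+d['t'];x,y=p[:2]/p[2];f=1+d['k1']*(x*x+y*y);K=np.array(d['mtx'])
    return K[0,0]*x*f+K[0,2],K[1,1]*y*f+K[1,2]
def load(fn): return dict(np.load('pics/'+fn+'.npz'))
E
python3 - <<'E'
from h import *
for n in('scene','top'):
    d=snap(n,n+'0');print(n,d['mtx'],d['k1'],-np.array(d['R']).T@d['t'],d['R'])
print(ctrl.sense(),ctrl.tip_reach)
a=cv2.imread('pics/scene0.png');b=cv2.imread('pics/top0.png')
E
```

```text
scene [[510.05412852   0.         277.26079009]
 [  0.         510.05412852 204.50370424]
 [  0.           0.           1.        ]] -0.16557426576706666 [0.22194986 1.11017577 0.82806603] [[-0.90590753 -0.42305003  0.01897955]
 [-0.28377816  0.57318719 -0.76871738]
 [ 0.31432708 -0.70177284 -0.63930694]]
top [[492.80459496   0.         280.4948448 ]
 [  0.         492.80459496 219.5911966 ]
 [  0.           0.           1.        ]] -0.049561190927019175 [0.47812457 0.31042507 1.10383989] [[-0.01615635 -0.99983242 -0.00860891]
 [-0.99095822  0.01715872 -0.13306908]
 [ 0.1331945   0.00638116 -0.99106937]]
{'time': 0.1, 'qpos': array([-1.21006607,  0.47773206,  0.02235387,  1.55633014, -0.01152183,
        1.10929547, -0.0831361 ]), 'joint_vel': array([-0.00204212, -0.0002517 ,  0.00077595, -0.00300598, -0.00101342,
       -0.00042253,  0.00099559]), 'joint_torque': array([ 3.93728682e-03, -5.97760427e+01,  1.61345132e+00, -2.81954849e+01,
        1.27504629e-02,  5.01527640e-03,  1.08142615e-05]), 'position': array([0.30475199, 0.60165881, 0.20662285]), 'orientation': array([-7.29700370e-01, -3.05538739e+00,  2.53385993e-03]), 'ft_force': array([-0.5744066 , -1.26474692, -0.28261453]), 'moment': array([-0.02836458, -0.00937161,  0.03219537]), 'grip_width': 1.0015829522136326} 0.008
```

View pics/scene0.png

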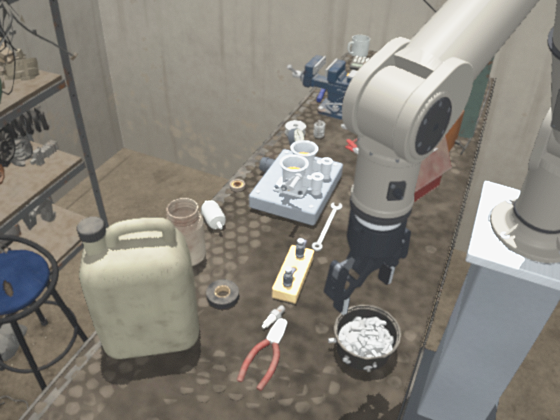

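View pics/top0.png

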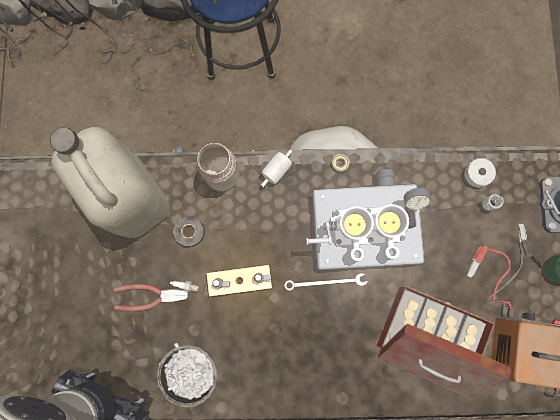

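The scene shows rack, box and arm; in the top view the rack is at about (240,280) with injectors at (218,283) and (258,278), the box at (368,228), bores at about (358,254) and (392,253), and the lever pin at about (318,240). I'll enlarge crops to measure.

Run:
```python
from h import *
a=cv2.imread('pics/top0.png');b=cv2.imread('pics/scene0.png')
def cr(i,u,v,w,h,k): return cv2.resize(i[v:v+h,u:u+w],None,fx=k,fy=k,interpolation=cv2.INTER_CUBIC)
A=cr(a,200,262,80,40,5)   # top rack
B=cr(a,300,200,80,70,5); B2=cr(a,340,200,80,70,5)
C=cr(b,265,230,60,75,4); D=cr(b,265,140,80,75,4)
out=np.zeros((600,800,3),np.uint8)
out[:200,:400]=A; out[200:550,:400]=B
out[:300,400:640]=C; out[300:600,400:720]=D
cv2.imwrite('pics/crop0.png',out)
```

```text
(no output)
```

View pics/crop0.png

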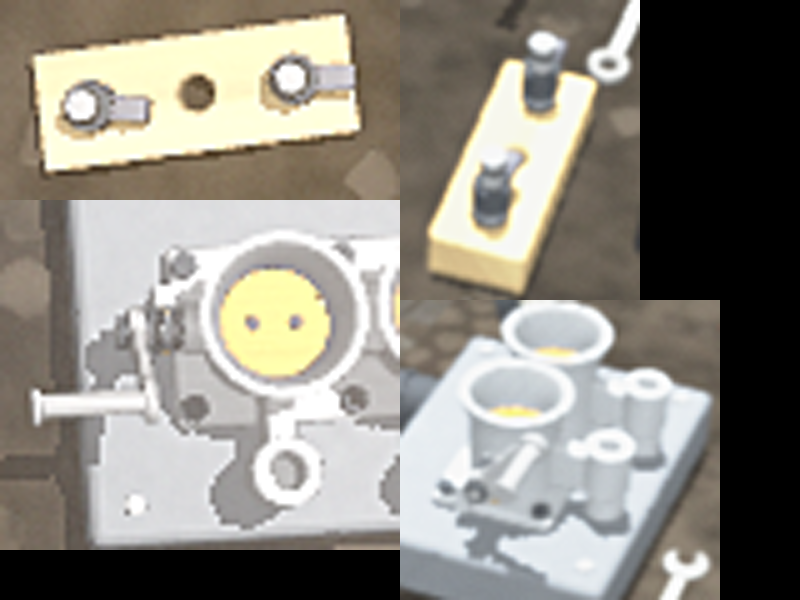

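Crop: stem tops, rack corners, bosses and barrel rims are clear; lever pin runs in the top crop from (36,407) to about (150,403). Fitting poses now.

```bash
cat > fit.py <<'E'
from h import *
T=load('top0');S=load('scene0')
f=lambda p,o,k:((p[0]+.5)/k-.5+o[0],(p[1]+.5)/k-.5+o[1])
tA=lambda x,y:(T,)+f((x,y),(200,262),5)
tB=lambda x,y:(T,)+f((x,y-200),(300,200),5)
sC=lambda x,y:(S,)+f((x-400,y),(265,230),4)
sD=lambda x,y:(S,)+f((x-400,y-300),(265,140),4)
P={'b_top':(tA(82,104),sC(494,155)),'a_top':(tA(292,78),sC(544,40)),
'rk1':(tA(33,57),sC(525,257)) ,'rk_ulT':(tA(345,15),),
'boreL':(tB(288,471),sD(611,445)),'barL':(tB(283,313),sD(520,392))}
if __name__=='__main__':
    for k in('b_top','a_top','boreL','barL'):
        X=tri(P[k]);print(k,X.round(4),[np.round(np.subtract(proj(d,X),(u,v)),1) for d,u,v in P[k]])
    for n,q in(('rack top corners',[(33,57),(345,15),(360,128),(47,173)]),):
        for p in q: print(n,atz(*tA(*p),.03).round(4))
    print('hole',atz(*tA(197,93),.03).round(4))
    print('scene corners');[print(atz(*sC(*p),.03).round(4)) for p in((504,62),(598,85),(428,238),(525,257))]
    print('boreR scene at .095',atz(*sD(649,382),.095).round(4),'boreL',atz(*sD(611,445),.095).round(4),atz(*P['boreL'][0],.095).round(4))
    print('pin head, plate top z.121',atz(*tB(36,407),.121).round(4),atz(*tB(150,403),.121).round(4))
    print('inj at .075 top',atz(*tA(82,104),.075).round(4),atz(*tA(292,78),.075).round(4))
    a=cv2.imread('pics/top0.png');b=cv2.imread('pics/scene0.png')
    cr=lambda i,u,v,w,h,k:cv2.resize(i[v:v+h,u:u+w],None,fx=k,fy=k,interpolation=cv2.INTER_CUBIC)
    out=np.zeros((600,800,3),np.uint8)
    out[:,:400]=cr(b,270,160,40,60,10)
    out[:350,400:]=cr(a,345,200,80,70,5)
    cv2.imwrite('pics/crop1.png',out)
E
python3 fit.py
```

```text
b_top [0.4878 0.4537 0.0725] [array([-0.1, -0.3]), array([0.3, 0. ])]
a_top [0.4974 0.3661 0.0736] [array([-0.1, -0.4]), array([0.4, 0. ])]
boreL [0.5413 0.161  0.0928] [array([-0.1, -0.4]), array([0.4, 0. ])]
barL [0.6028 0.1635 0.1143] [array([0.1, 0.2]), array([-0.1, -0. ])]
rack top corners [0.5081 0.4807 0.03  ]
rack top corners [0.5242 0.3448 0.03  ]
rack top corners [0.4754 0.3389 0.03  ]
rack top corners [0.4581 0.4745 0.03  ]
hole [0.4915 0.4094 0.03  ]
scene corners
[0.5274 0.3497 0.03  ]
[0.4732 0.3434 0.03  ]
[0.51   0.4848 0.03  ]
[0.4602 0.4747 0.03  ]
boreR scene at .095 [0.5442 0.0909 0.095 ] boreL [0.5412 0.1642 0.095 ] [0.5404 0.1611 0.095 ]
pin head, plate top z.121 [0.5661 0.2648 0.121 ] [0.5669 0.2192 0.121 ]
inj at .075 top [0.4871 0.4531 0.075 ] [0.4965 0.3657 0.075 ]
```

View pics/crop1.png

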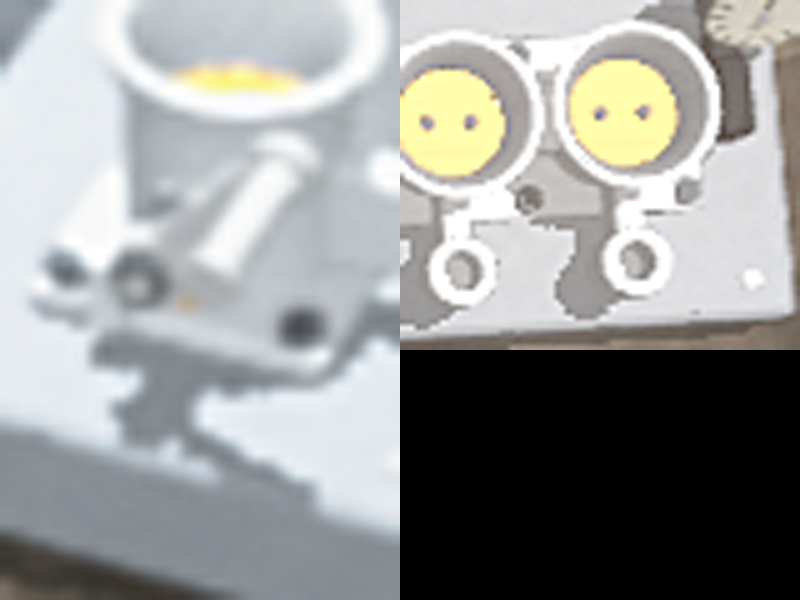

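Crop shows right bore at (638,262), right barrel rim centre (637,106), and in the scene view the pin from (215,258) to (280,165). Fit the box pose.

```bash
cat > fit2.py <<'E'
from fit import *
from scipy.optimize import least_squares
tE=lambda x,y:(T,)+f((x-400,y),(345,200),5)
sE=lambda x,y:(S,)+f((x,y),(270,160),10)
box=[((-.062,.036,.095),P['boreL'][0]),((-.062,.036,.095),sD(611,446)),((-.062,-.036,.095),tE(638,262)),((-.062,-.036,.095),sD(649,383)),
((0,.036,.117),P['barL'][0]),((0,.036,.117),sD(520,392)),((0,-.036,.117),tE(637,106)),((0,-.036,.117),sD(559,329))]
rk=[((s*.025,t*.068,.03),o) for (s,t),o in [((1,-1),tA(345,15)),((1,1),tA(33,57)),((-1,-1),tA(360,128)),((-1,1),tA(47,173))]]
rk=[((x,-y,z),o) for (x,y,z),o in rk]
rk+=[((.025,.068,.03),sC(504,62)),((-.025,.068,.03),sC(598,85)),((.025,-.068,.03),sC(428,238)),((-.025,-.068,.03),sC(525,257)),((0,0,.03),tA(197,93))]
rk=[((x,y,z),o) for (x,y,z),o in rk]
rk2=[((0,.044,.075),P['a_top'][0]),((0,.044,.075),P['a_top'][1]),((0,-.044,.075),P['b_top'][0]),((0,-.044,.075),P['b_top'][1])]
def fit(L,x0,mirror=False,off=True):
    def W(p,X):
        c,s=np.cos(p[2]),np.sin(p[2]);return np.array([p[0]+c*X[0]-s*X[1],p[1]+s*X[0]+c*X[1],X[2]])
    r=lambda p:np.concatenate([np.subtract(proj(d,W(p,X)),(u,v)) for X,(d,u,v) in L])
    o=least_squares(r,x0);return o.x,r(o.x).reshape(-1,2).round(1),W
if __name__=='__main__':
    p,r,W=fit(box,[.6,.13,0]);print('box',p.round(4),r.tolist())
    for n,X in(('bL',(-.062,.036,.095)),('bR',(-.062,-.036,.095))):print(n,W(p,X).round(4))
    # rack: rotate by pi: local y toward world -y
    q,r,W=fit([((-x,y,z),o) for (x,y,z),o in rk]+rk2,[.49,.41,np.pi]);print('rack',q.round(4),r.tolist())
    for n,X in(('a',(0,.044,.075)),('b',(0,-.044,.075))):print(n,W(q,X).round(4))
    for o in ((tB(36,407),sE(215,258)),(tB(155,403),sE(280,165))):
        X=tri(o);print('pin',X.round(4),[np.round(np.subtract(proj(d,X),(u,v)),1) for d,u,v in o])
E
python3 fit2.py
python3 - <<'E'
from scipy.spatial.transform import Rotation as R
print(R.from_rotvec([-7.29700370e-01, -3.05538739e+00,  2.53385993e-03]).as_matrix().round(4))
E
```

```text
box [0.6039 0.1281 0.0365] [[-0.4, -0.1], [0.6, -0.7], [-0.4, -0.2], [0.5, -0.4], [-0.0, 0.1], [-0.1, -0.8], [-0.4, -0.4], [0.5, 0.2]]
bL [0.5406 0.1619 0.095 ]
bR [0.5433 0.0899 0.095 ]
rack [0.4922 0.4107 3.2599] [[-0.6, -0.4], [-0.2, -0.4], [-0.6, -0.0], [-0.3, -0.6], [1.6, -0.7], [-0.4, -1.2], [1.2, -1.1], [0.3, 0.3], [-0.6, -0.3], [-0.6, -0.4], [0.3, -0.2], [-0.6, 0.0], [0.5, -0.5]]
a [0.4974 0.367  0.075 ]
b [0.487  0.4544 0.075 ]
pin [0.5664 0.2654 0.127 ] [array([-0.2, -0.4]), array([0.4, 0.1])]
pin [0.5691 0.2179 0.1205] [array([-0.4, -1.1]), array([1. , 0.1])]
[[-8.921e-01  4.519e-01 -6.000e-04]
 [ 4.519e-01  8.921e-01 -1.500e-03]
 [-1.000e-04 -1.600e-03 -1.000e+00]]
```

Call:
move_arm(slide=[[0, 0, 0], [0, 0, 0], [0, 0, 0], [0, 0, 0], [0, 0, 0]], twist=[1, 1, 1, 1, 1], grip=[0, 0, 0, 0, 0])

```text
time: 0.52
position: [0.3048, 0.6018, 0.2069]
orientation: [1.38, 2.822, -0.002]
ft_force: [0.5, 0.2, -0.3]
grip_width: 0.999
```

Call:
move_arm(slide=[[0, 0, 0], [0, 0, 0], [0, 0, 0], [0, 0, 0], [0, 0, 0]], twist=[1, 1, 1, 1, 1], grip=[0, 0, 0, 0, 0])

```text
time: 0.93
position: [0.3048, 0.6018, 0.2069]
orientation: [1.958, 2.457, -0.002]
ft_force: [-0.2, -0.9, 0.5]
grip_width: 1.0
```

Call:
move_arm(slide=[[0, 0, 0], [0, 0, 0], [-0.9, 0.58, 0], [-0.9, 0.58, 0], [-0.9, 0.58, 0]], twist=[1, 0.26, 0, 0, 0], grip=[0, 0, 0, 0, 0])

```text
time: 1.35
position: [0.3562, 0.5397, 0.207]
orientation: [2.081, 2.353, -0.001]
ft_force: [1.0, -0.3, 0.0]
grip_width: 0.999
```

Call:
move_arm(slide=[[-0.9, 0.58, 0], [-0.9, 0.58, 0], [-0.9, 0.58, 0], [-0.9, 0.58, 0], [-0.9, 0.58, 0]], twist=[0, 0, 0, 0, 0], grip=[0, 0, 0, 0, 0])

```text
time: 1.77
position: [0.4421, 0.436, 0.2073]
orientation: [-2.083, -2.352, 0.001]
ft_force: [1.0, -0.1, -0.1]
grip_width: 0.997
```

Call:
move_arm(slide=[[-0.9, 0.58, 0], [-0.9, 0.58, 0], [-0.9, 0.58, 0], [0, 0, 0], [0, 0, 0]], twist=[0, 0, 0, 0, 0], grip=[0, 0, 0, 0, 0])

```text
time: 2.18
position: [0.4941, 0.3734, 0.2074]
orientation: [2.088, 2.347, -0.001]
ft_force: [-0.2, 0.6, -0.7]
grip_width: 1.001
```

```bash
cat >> h.py <<'E'
from scipy.spatial.transform import Rotation
def to(target,psi=None):
    s=ctrl.sense();M=Rotation.from_rotvec(s['orientation']).as_matrix()
    p=np.degrees(np.arctan2(M[1,0],M[0,0]))
    print('t',round(s['time'],2),'pos',s['position'].round(4),'psi',p.round(2),'tiltz',M[:,2].round(4),'F',s['ft_force'].round(1),'w',round(s['grip_width'],3),'q7',s['qpos'][6].round(2))
    d=M.T@(np.array(target)-s['position'])/.025
    print('slide units',d.round(2),'twist', None if psi is None else round((p-psi)/5,2))
E
python3 - <<'E'
from h import *
to([.4974,.367,.12],96.8)
E
```

```text
t 2.18 pos [0.4941 0.3734 0.2074] psi 96.69 tiltz [ 2.e-04 -7.e-04 -1.e+00] F [-0.2  0.6 -0.7] w 1.001 q7 -0.51
slide units [-0.27  0.1   3.5 ] twist -0.02
```

Call:
move_arm(slide=[[-0.27, 0.1, 0.9], [0, 0, 0.9], [0, 0, 0.9], [0, 0, 0.9], [0, 0, 0.9]], twist=[0, 0, 0, 0, 0], grip=[0.3, 0.3, 0.3, 0.3, 0.3])

```text
time: 2.6
position: [0.4948, 0.3706, 0.0938]
orientation: [-2.08, -2.353, -0.0]
ft_force: [-0.4, 0.9, 0.8]
grip_width: 0.698
```

Call:
move_arm(slide=[[0, 0, 0.8], [0, 0, 0.7], [0, 0, 0.6], [0, 0, 0], [0, 0, 0]], twist=[0, 0, 0, 0, 0], grip=[0.3, 0.3, 0.3, 0.3, 0.3])

```text
time: 3.02
position: [0.4947, 0.3698, 0.0418]
orientation: [-2.082, -2.352, 0.003]
ft_force: [0.5, 0.4, 0.7]
grip_width: 0.699
```

Run:
```python
from h import *
to([.4974,.367,.042],96.8)
a=snap('top','t1');b=snap('scene','s1')
cr=lambda d,u,v,w,h,k:cv2.resize(d['img'][v:v+h,u:u+w,::-1],None,fx=k,fy=k,interpolation=cv2.INTER_CUBIC)
cv2.imwrite('pics/c1.png',np.hstack([cr(a,210,240,80,80,5),cr(b,260,210,80,80,5)]))
```

```text
t 3.02 pos [0.4947 0.3698 0.0418] psi 96.97 tiltz [-1.9e-03 -8.0e-04 -1.0e+00] F [0.5 0.4 0.7] w 0.699 q7 -0.44
slide units [-0.12  0.09 -0.01] twist 0.03
```

View pics/c1.png

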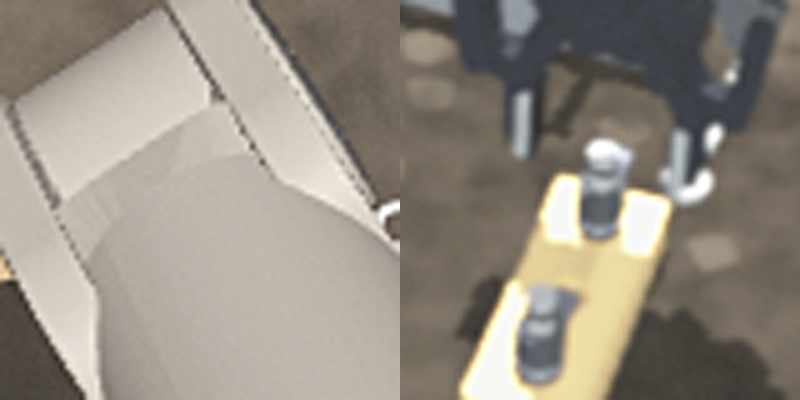

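Run:
```python
from h import *
b=load('s1');s=ctrl.sense();print(s['position'],s['grip_width'])
M=Rotation.from_rotvec(s['orientation']).as_matrix()
for z in (.008,0,-.011,-.03):
  for y in(-.0297,0,.0297):
    X=s['position']+M@[0,y,z]; u,v=proj(b,X); print(X.round(3),(u-260)*5+400,(v-210)*5)
```

```text
[0.49625036 0.37012587 0.04344268] 0.6989620632527457
[0.467 0.367 0.035] 665.2076046746168 233.94202546044056
[0.496 0.37  0.035] 599.6629129973888 218.02975180051448
[0.526 0.374 0.035] 534.8064892934863 202.2342852027866
[0.467 0.367 0.043] 666.4408990430098 220.97164445918054
[0.496 0.37  0.043] 600.5755850652135 205.05154075985672
[0.526 0.374 0.043] 535.4060248939638 189.25193349281102
[0.467 0.367 0.054] 668.153491396971 202.92919950383208
[0.496 0.37  0.054] 601.8431384298628 186.9998881947734
[0.526 0.374 0.054] 536.2389942158921 171.19626734533412
[0.467 0.367 0.073] 671.1581239169286 171.18644071788623
[0.496 0.37  0.073] 604.0675093937714 155.2456688112906
[0.526 0.374 0.073] 537.7016132735364 139.4399014393447
```

Fingers (scene crop, tips at about (520,155) and (680,195)) straddle the injector at (600,190). Close and check the width.

Call:
move_arm(slide=[[0, 0, 0], [0, 0, 0], [0, 0, 0], [0, 0, 0], [0, 0, 0]], twist=[0, 0, 0, 0, 0], grip=[0.6, 0.7, 1, 1, 1])

```text
time: 3.53
position: [0.4966, 0.3694, 0.0432]
orientation: [2.085, 2.35, 0.002]
ft_force: [0.4, -0.2, 3.6]
grip_width: 0.112
```

Run:
```python
from h import *
to([.4974,.367,.042],96.8)
b=snap('scene','s2');to([.4974,.367,.042],96.8)
cr=lambda d,u,v,w,h,k:cv2.resize(d['img'][v:v+h,u:u+w,::-1],None,fx=k,fy=k,interpolation=cv2.INTER_CUBIC)
cv2.imwrite('pics/c2.png',cr(b,260,200,80,80,7))
```

```text
t 3.53 pos [0.4966 0.3694 0.0432] psi 96.83 tiltz [ 9.e-04  9.e-04 -1.e+00] F [ 0.4 -0.2  3.6] w 0.112 q7 -0.44
slide units [-0.1   0.02  0.05] twist 0.01
t 3.58 pos [0.4966 0.3694 0.0432] psi 96.84 tiltz [ 9.e-04  9.e-04 -1.e+00] F [0.1 0.5 4. ] w 0.108 q7 -0.44
slide units [-0.1   0.02  0.05] twist 0.01
```

View pics/c2.png

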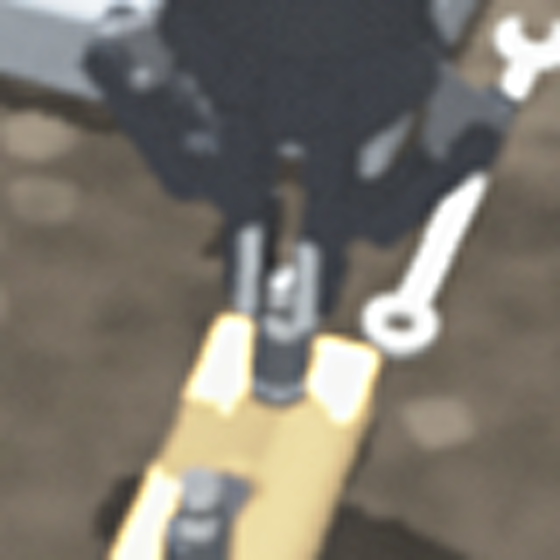

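Run:
```python
from h import *
b=load('scene0');p=np.array([.30475,.60166,.20662]);M=Rotation.from_rotvec([-7.297e-01,-3.05538739,2.5e-3]).as_matrix()
for z in (.008,-.005,-.024,-.044):
    print(z,[np.round(proj(b,p+M@[x,y,z]),1).tolist() for x,y in((0,-.0425),(0,0),(0,.0425))])
im=b['img'][240:320,310:430,::-1];cv2.imwrite('pics/c3.png',cv2.resize(im,None,fx=6,fy=6,interpolation=cv2.INTER_CUBIC))
```

```text
0.008 [[378.3, 299.8], [359.5, 312.9], [339.7, 326.5]]
-0.005 [[379.5, 294.6], [360.6, 307.6], [340.6, 321.3]]
-0.024 [[381.4, 286.7], [362.2, 299.7], [341.9, 313.4]]
-0.044 [[383.4, 278.0], [364.0, 291.1], [343.3, 304.9]]
```

View pics/c3.png

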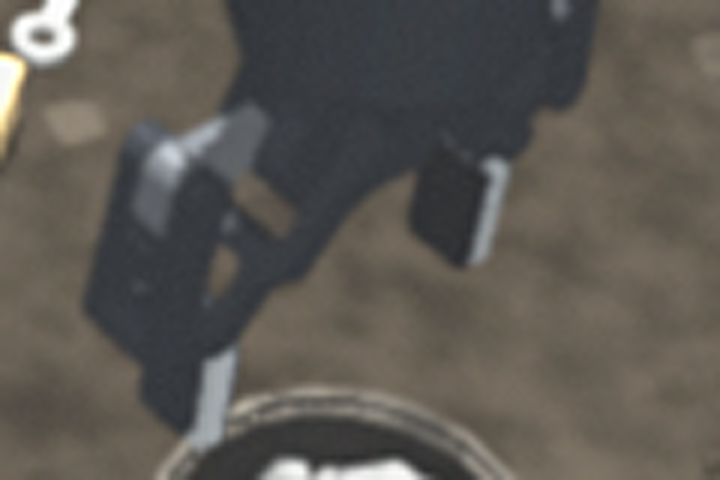

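The closed fingers seem to hold only the stem/plug (width 0.11); tips look higher than the given reach. Open to half and step down gently, watching force.

Call:
move_arm(slide=[[0, 0, 0], [0, 0, 0], [0, 0, 0.1], [0, 0, 0.1], [0, 0, 0]], twist=[0, 0, 0, 0, 0], grip=[0.5, 0.5, 0.5, 0.5, 0.5])

```text
time: 4.0
position: [0.4956, 0.3687, 0.0367]
orientation: [-2.085, -2.35, 0.002]
ft_force: [0.2, -0.7, -0.3]
grip_width: 0.5
```

Run:
```python
from h import *
to([.4974,.367,.042],96.8)
b=snap('scene','s3')
cr=lambda d,u,v,w,h,k:cv2.resize(d['img'][v:v+h,u:u+w,::-1],None,fx=k,fy=k,interpolation=cv2.INTER_CUBIC)
cv2.imwrite('pics/c4.png',cr(b,265,225,75,60,8))
s=ctrl.sense();M=Rotation.from_rotvec(s['orientation']).as_matrix()
for z in(.008,-.011,-.03):
    print(z,[[(np.round(proj(b,s['position']+M@[0,y,z]),1)-[265,225])*8] for y in(-.021,0,.021)])
```

```text
t 4.0 pos [0.4956 0.3687 0.0367] psi 96.84 tiltz [-1.e-03 -9.e-04 -1.e+00] F [ 0.2 -0.7 -0.3] w 0.5 q7 -0.44
slide units [-0.08  0.06 -0.21] twist 0.01
0.008 [[array([356. , 260.8])], [array([282.4, 243.2])], [array([208.8, 225.6])]]
-0.011 [[array([360., 212.])], [array([285.6, 193.6])], [array([212., 176.])]]
-0.03 [[array([364.8, 161.6])], [array([288.8, 144. ])], [array([214.4, 125.6])]]
```

View pics/c4.png

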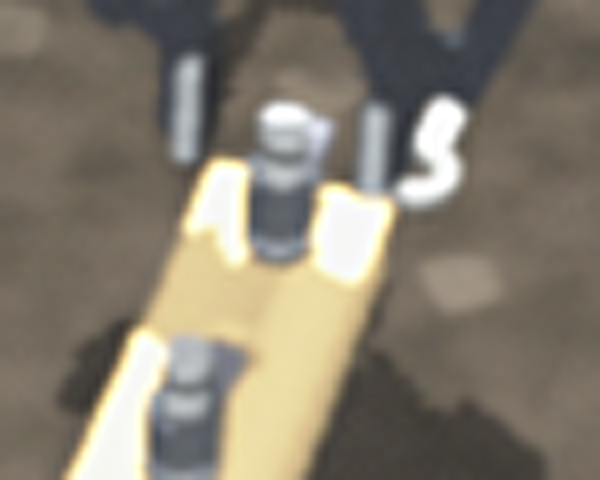

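Crop: finger tips at (207,165)/(360,193), injector body between at (280,215): tips about 17 mm higher than stated. Lower gently with force checks.

Call:
move_arm(slide=[[-0.05, 0.05, 0.1], [0, 0, 0.1], [0, 0, 0.1], [0, 0, 0]], twist=[0, 0, 0, 0], grip=[0.5, 0.5, 0.5, 0.5])

```text
time: 4.38
position: [0.4972, 0.3676, 0.0293]
orientation: [-2.085, -2.35, 0.002]
ft_force: [0.6, -0.8, -0.2]
grip_width: 0.498
```

Call:
move_arm(slide=[[0, 0, 0.06], [0, 0, 0]], twist=[0, 0], grip=[0.5, 0.5])

```text
time: 4.55
position: [0.4974, 0.3679, 0.0282]
orientation: [-2.085, -2.35, 0.0]
ft_force: [0.9, 0.6, 0.6]
grip_width: 0.504
```

Call:
move_arm(slide=[[0, 0, 0.06], [0, 0, 0]], twist=[0, 0], grip=[0.5, 0.5])

```text
time: 4.72
position: [0.4974, 0.368, 0.0268]
orientation: [-2.085, -2.35, 0.0]
ft_force: [-0.2, -0.9, 0.9]
grip_width: 0.497
```

Call:
move_arm(slide=[[0, 0, 0.08], [0, 0, 0], [0, 0, 0], [0, 0, 0], [0, 0, 0]], twist=[0, 0, 0, 0, 0], grip=[0.5, 0.7, 0.8, 1, 1])

```text
time: 5.13
position: [0.4975, 0.368, 0.0252]
orientation: [-2.085, -2.35, -0.0]
ft_force: [-0.5, -0.4, 1.9]
grip_width: 0.216
```

Call:
move_arm(slide=[[0, 0, 0], [0, 0, 0]], twist=[0, 0], grip=[1, 1])

```text
time: 5.3
position: [0.4975, 0.368, 0.0252]
orientation: [-2.085, -2.35, -0.0]
ft_force: [-1.1, -0.1, 3.6]
grip_width: 0.217
```

Width 0.217 fits the 22 mm body less pad squash. Lift, turn 95°, and carry to above the right bore.

Call:
move_arm(slide=[[0, 0, -0.4], [0, 0, -0.8], [0, 0, -1], [0, 0, -1], [0, 0, -1]], twist=[0, 0, 0, 0, 0], grip=[1, 1, 1, 1, 1])

```text
time: 5.72
position: [0.4974, 0.3677, 0.1315]
orientation: [2.085, 2.35, -0.0]
ft_force: [-1.1, 0.5, -0.6]
grip_width: 0.218
```

Call:
move_arm(slide=[[0, 0, -1], [0, 0, -0.8], [0, 0, 0], [0, 0, 0], [0, 0, 0]], twist=[1, 1, 1, 1, 1], grip=[1, 1, 1, 1, 1])

```text
time: 6.13
position: [0.4976, 0.368, 0.1761]
orientation: [-2.548, -1.837, -0.002]
ft_force: [-0.6, -0.0, -1.2]
grip_width: 0.214
```

Call:
move_arm(slide=[[0, 0, 0], [0, 0, 0], [0, 0, 0], [0, 0, 0], [0, 0, 0]], twist=[1, 1, 1, 1, 1], grip=[1, 1, 1, 1, 1])

```text
time: 6.55
position: [0.4974, 0.3679, 0.1755]
orientation: [-2.885, -1.242, -0.0]
ft_force: [0.4, -0.1, -0.9]
grip_width: 0.218
```

Call:
move_arm(slide=[[0, 0, 0], [0, 0, 0], [0, 0, 0], [0, 0, 0], [0, 0, 0]], twist=[1, 1, 1, 1, 1], grip=[1, 1, 1, 1, 1])

```text
time: 6.97
position: [0.4974, 0.3679, 0.1755]
orientation: [-3.086, -0.588, -0.0]
ft_force: [0.6, 0.8, -1.3]
grip_width: 0.214
```

Call:
move_arm(slide=[[0, 0, 0], [0, 0, 0], [0, 0, 0], [0, 0, 0], [0, 0, 0]], twist=[1, 1, 1, 0.94, 0], grip=[1, 1, 1, 1, 1])

```text
time: 7.38
position: [0.4973, 0.3681, 0.1753]
orientation: [3.141, 0.055, -0.0]
ft_force: [-0.7, 0.0, -0.5]
grip_width: 0.215
```

Run:
```python
from h import *
to([.5433,.0899,.175],2.1)
```

```text
t 7.38 pos [0.4973 0.3681 0.1753] psi 1.99 tiltz [-1.e-04 -0.e+00 -1.e+00] F [-0.7  0.  -0.5] w 0.215 q7 -1.94
slide units [1.450e+00 1.118e+01 1.000e-02] twist -0.02
```

Call:
move_arm(slide=[[0.12, 0.9, 0], [0.12, 0.9, 0], [0.12, 0.9, 0], [0.12, 0.9, 0], [0.12, 0.9, 0]], twist=[0, 0, 0, 0, 0], grip=[1, 1, 1, 1, 1])

```text
time: 7.8
position: [0.5167, 0.255, 0.1754]
orientation: [-3.141, -0.063, -0.0]
ft_force: [0.6, 0.2, -0.4]
grip_width: 0.215
```

Call:
move_arm(slide=[[0.12, 0.9, 0], [0.12, 0.9, 0], [0.12, 0.9, 0], [0.12, 0.9, 0], [0.12, 0.9, 0]], twist=[0, 0, 0, 0, 0], grip=[1, 1, 1, 1, 1])

```text
time: 8.22
position: [0.5359, 0.1431, 0.1754]
orientation: [-3.14, -0.063, -0.0]
ft_force: [0.2, 0.2, -0.2]
grip_width: 0.218
```

Call:
move_arm(slide=[[0.12, 0.9, 0], [0.13, 0.9, 0], [0, 0.38, 0.5], [0, 0, 0.8], [0, 0, 0]], twist=[0, 0, 0, 0, 0], grip=[1, 1, 1, 1, 1])

```text
time: 8.63
position: [0.5422, 0.0889, 0.1404]
orientation: [3.14, 0.06, -0.006]
ft_force: [-0.6, -0.0, -1.4]
grip_width: 0.213
```

Call:
move_arm(slide=[[0, 0, 0]], twist=[0], grip=[1])

```text
time: 8.72
position: [0.5434, 0.09, 0.1423]
orientation: [3.141, 0.061, -0.003]
ft_force: [-0.7, -0.0, -0.5]
grip_width: 0.21
```

Run:
```python
from h import *
to([.5433,.0899,.142],2.1)
b=snap('scene','s4');a=snap('top','t4')
cr=lambda d,u,v,w,h,k:cv2.resize(d['img'][v:v+h,u:u+w,::-1],None,fx=k,fy=k,interpolation=cv2.INTER_CUBIC)
cv2.imwrite('pics/c5.png',np.hstack([cr(b,290,130,60,90,6),cr(a,340,200,80,108,5)]))
s=ctrl.sense()
for n,z in(('tip',-.019),('shoulder',.005),('stemtop',.05)):
    X=s['position']+[0,0,z];print(n,(np.array(proj(b,X))-[290,130])*6,(np.array(proj(a,X))-[340,200])*5+[360,0])
for X in ([.5433,.0899,.095],[.5406,.1619,.095]): print('bore',(np.array(proj(b,X))-[290,130])*6,(np.array(proj(a,X))-[340,200])*5+[360,0])
```

```text
t 8.72 pos [0.5434 0.09   0.1423] psi 2.23 tiltz [-1.8e-03 -4.0e-04 -1.0e+00] F [-0.7 -0.  -0.5] w 0.21 q7 -1.46
slide units [-0.01  0.    0.01] twist 0.03
tip [226.12794161 121.97857704] [633.0907324  250.37742748]
shoulder [230.74326873  73.28607866] [646.70993112 245.93689769]
stemtop [239.61268106 -21.00453392] [674.14900818 236.98686971]
bore [224.05271145 180.04903257] [619.06487961 258.68532564]
bore [167.61431338 272.63824087] [443.99645861 268.43721485]
```

View pics/c5.png

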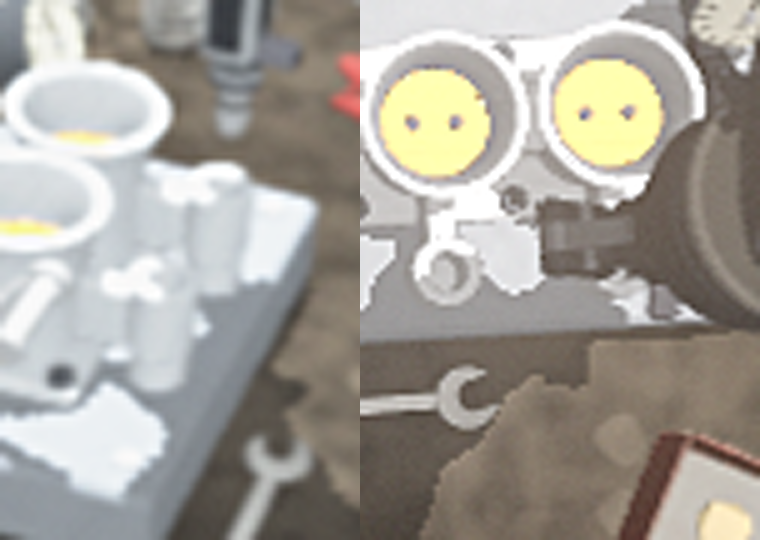

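Crop: nozzle tip at about (232,131), right boss mouth near (219,178) in the scene part; the tip looks ~10 px right of where it should be. Measure it with edge profiles.

Run:
```python
from h import *
b=load('s4');g=b['img'].astype(int).sum(2)//3
print('nozzle rows');
for v in range(139,156): print(v,g[v,319:338].tolist())
print('boss')
for v in range(156,180,2): print(v,g[v,316:338].tolist())
s=ctrl.sense()['position']
for n,X in(('tip',s+[0,0,-.019]),('sh',s+[0,0,.005]),('bore',[.5433,.0899,.095]),('bossfoot',[.5433,.0899,.06])):
    p=np.array(proj(b,np.array(X)));print(n,p.round(1),'d/mm',[(np.array(proj(b,np.array(X)+e))-p).round(2).tolist() for e in np.eye(3)*.001])
```

```text
nozzle rows
139 [92, 82, 81, 93, 115, 130, 142, 148, 150, 146, 152, 169, 166, 140, 129, 130, 130, 132, 133]
140 [105, 96, 97, 99, 103, 114, 124, 130, 134, 136, 144, 154, 136, 115, 114, 125, 127, 128, 128]
141 [105, 104, 103, 105, 105, 112, 123, 124, 117, 113, 117, 123, 115, 107, 115, 122, 126, 125, 125]
142 [109, 108, 110, 112, 110, 111, 123, 142, 142, 133, 130, 131, 137, 141, 134, 125, 124, 126, 129]
143 [114, 115, 117, 118, 117, 111, 111, 126, 137, 145, 149, 145, 140, 135, 126, 120, 121, 123, 128]
144 [110, 114, 118, 121, 122, 118, 111, 110, 118, 125, 128, 127, 118, 110, 111, 114, 115, 115, 116]
145 [101, 107, 111, 116, 119, 123, 122, 126, 141, 141, 139, 136, 126, 114, 114, 118, 113, 108, 109]
146 [98, 105, 110, 115, 119, 120, 117, 128, 150, 165, 165, 161, 139, 123, 119, 115, 113, 105, 103]
147 [99, 106, 112, 116, 120, 120, 121, 124, 129, 139, 140, 137, 125, 113, 115, 113, 110, 108, 104]
148 [105, 110, 115, 117, 121, 122, 131, 147, 154, 148, 147, 146, 137, 121, 116, 115, 114, 110, 111]
149 [114, 118, 120, 121, 122, 123, 132, 160, 176, 180, 177, 170, 147, 124, 119, 122, 120, 119, 11
[... 1550 characters left out ...]
01, 210, 214, 214, 214, 213, 208, 206, 219, 239, 243, 242, 242, 242, 241, 230]
174 [244, 226, 218, 217, 215, 203, 197, 204, 209, 211, 212, 207, 205, 209, 229, 243, 243, 243, 243, 240, 227, 187]
176 [212, 213, 212, 205, 199, 205, 207, 209, 213, 215, 215, 215, 206, 195, 216, 239, 231, 207, 213, 217, 183, 143]
178 [250, 224, 207, 206, 209, 212, 205, 197, 207, 213, 211, 207, 196, 168, 152, 150, 150, 149, 150, 145, 138, 135]
tip [327.7 150.3] d/mm [[-0.38, -0.1], [-0.14, 0.2], [0.03, -0.33]]
sh [328.5 142.2] d/mm [[-0.38, -0.1], [-0.14, 0.2], [0.03, -0.34]]
bore [327.3 160. ] d/mm [[-0.37, -0.1], [-0.14, 0.2], [0.03, -0.33]]
bossfoot [326.3 171.2] d/mm [[-0.36, -0.1], [-0.14, 0.2], [0.03, -0.31]]
```

Call:
move_arm(slide=[[0.16, 0.02, 0.3], [0, 0, 0.4], [0, 0, 0.3], [0, 0, 0], [0, 0, 0]], twist=[0, 0, 0, 0, 0], grip=[1, 1, 1, 1, 1])

```text
time: 9.23
position: [0.5475, 0.0895, 0.1167]
orientation: [3.14, 0.059, -0.003]
ft_force: [0.2, -0.2, -1.0]
grip_width: 0.22
```

Run:
```python
from h import *
b=snap('scene','s5');g=b['img'].astype(int).sum(2)//3
s=ctrl.sense()['position'];to(s)
for n,X in(('tip',s+[0,0,-.019]),('sh',s+[0,0,.005])): print(n,np.round(proj(b,np.array(X)),1))
for v in range(146,176): print(v,g[v,314:340].tolist())
```

```text
t 9.28 pos [0.548  0.0895 0.1172] psi 2.14 tiltz [-7.e-04 -4.e-04 -1.e+00] F [-0.  -0.2 -0.4] w 0.214 q7 -1.43
slide units [0. 0. 0.] twist None
tip [325.8 158.4]
sh [326.5 150.5]
146 [240, 249, 255, 233, 131, 103, 127, 142, 127, 102, 93, 85, 86, 123, 165, 163, 137, 130, 135, 135, 136, 132, 119, 102, 100, 108]
147 [230, 247, 253, 255, 171, 100, 115, 136, 146, 147, 145, 138, 137, 156, 177, 157, 126, 125, 132, 134, 135, 132, 111, 86, 94, 109]
148 [225, 246, 251, 255, 189, 106, 110, 120, 126, 126, 129, 139, 151, 163, 166, 139, 114, 122, 127, 130, 130, 128, 105, 88, 100, 114]
149 [225, 247, 252, 255, 188, 111, 117, 121, 122, 119, 113, 116, 123, 125, 124, 115, 118, 125, 122, 120, 126, 128, 118, 107, 116, 118]
150 [232, 249, 254, 252, 160, 115, 120, 122, 125, 133, 135, 129, 125, 123, 128, 132, 133, 129, 119, 117, 121, 124, 124, 121, 124, 123]
151 [246, 252, 255, 204, 123, 111, 112, 115, 113, 114, 126, 143, 155, 163, 166, 149, 132, 113, 113, 113, 117, 122, 122, 123, 124, 121]
152 [253, 253, 218, 131, 98, 102, 106, 105, 103, 102, 114, 122, 127, 134, 135, 123, 109, 103, 110, 110, 112, 115, 11
[... 2402 characters left out ...]
 242, 242, 241, 232, 196]
171 [207, 205, 199, 199, 211, 216, 210, 196, 201, 208, 213, 213, 214, 212, 208, 203, 211, 232, 243, 243, 242, 242, 242, 238, 218, 164]
172 [216, 208, 204, 215, 228, 227, 219, 197, 200, 211, 213, 215, 214, 212, 208, 206, 221, 240, 244, 243, 242, 242, 240, 230, 193, 146]
173 [244, 220, 210, 216, 223, 226, 222, 201, 197, 209, 214, 213, 213, 210, 209, 209, 223, 241, 244, 244, 244, 243, 236, 214, 164, 138]
174 [252, 230, 216, 219, 218, 219, 216, 203, 197, 206, 208, 212, 211, 207, 205, 203, 194, 193, 202, 227, 242, 241, 229, 189, 145, 134]
175 [248, 220, 212, 217, 216, 209, 207, 206, 205, 205, 211, 213, 215, 212, 207, 193, 168, 151, 152, 172, 195, 208, 198, 158, 136, 132]
```

Nozzle centre (u≈326.2) now lines up with the boss axis (≈326.4). Lower carefully.

Call:
move_arm(slide=[[0, 0, 0.15], [0, 0, 0.1], [0, 0, 0]], twist=[0, 0, 0], grip=[1, 1, 1])

```text
time: 9.53
position: [0.5478, 0.0896, 0.1108]
orientation: [3.141, 0.059, -0.001]
ft_force: [0.0, 0.3, -0.9]
grip_width: 0.213
```

Call:
move_arm(slide=[[0, 0, 0.1], [0, 0, 0]], twist=[0, 0], grip=[1, 1])

```text
time: 9.7
position: [0.5478, 0.0896, 0.1084]
orientation: [3.141, 0.059, -0.001]
ft_force: [-1.1, -0.1, -0.7]
grip_width: 0.212
```

Call:
move_arm(slide=[[0, 0, 0.15], [0, 0, 0.1], [0, 0, 0]], twist=[0, 0, 0], grip=[1, 1, 1])

```text
time: 9.95
position: [0.5475, 0.0896, 0.1018]
orientation: [3.141, 0.059, -0.002]
ft_force: [-0.7, 0.7, -1.8]
grip_width: 0.217
```

Call:
move_arm(slide=[[0, 0, 0.15], [0, 0, 0.12], [0, 0, 0.08], [0, 0, 0]], twist=[0, 0, 0, 0], grip=[1, 1, 1, 1])

```text
time: 10.28
position: [0.5476, 0.0896, 0.0931]
orientation: [3.141, 0.059, -0.002]
ft_force: [-1.5, -0.1, -0.4]
grip_width: 0.22
```

Call:
move_arm(slide=[[0, 0, 0.06], [0, 0, 0]], twist=[0, 0], grip=[1, 1])

```text
time: 10.45
position: [0.5478, 0.0897, 0.0919]
orientation: [3.141, 0.059, -0.001]
ft_force: [-3.4, 0.4, -1.1]
grip_width: 0.217
```

Call:
move_arm(slide=[[-0.02, 0, 0.06], [0, 0, 0]], twist=[0, 0], grip=[1, 1])

```text
time: 10.62
position: [0.5475, 0.0897, 0.0906]
orientation: [-3.141, -0.059, 0.0]
ft_force: [-1.6, 0.6, -1.2]
grip_width: 0.215
```

Call:
move_arm(slide=[[0, 0, 0.04], [0, 0, 0]], twist=[0, 0], grip=[1, 1])

```text
time: 10.78
position: [0.5476, 0.0896, 0.0904]
orientation: [-3.14, -0.058, 0.0]
ft_force: [-4.9, -0.2, 7.9]
grip_width: 0.216
```

Call:
move_arm(slide=[[0, 0, 0.04], [0, 0, 0]], twist=[0, 0], grip=[1, 1])

```text
time: 10.95
position: [0.5478, 0.0896, 0.0902]
orientation: [-3.14, -0.058, 0.0]
ft_force: [-7.8, 0.4, 16.6]
grip_width: 0.212
```

Contact at the predicted seat height (0.0902) with 16 N. Ease sideways, release and lift.

Call:
move_arm(slide=[[-0.03, 0, 0], [0, 0, 0], [0, 0, 0], [0, 0, 0], [0, 0, 0]], twist=[0, 0, 0, 0, 0], grip=[1, 1, 0.5, 0.5, 0.5])

```text
time: 11.37
position: [0.5478, 0.0896, 0.089]
orientation: [3.141, 0.059, 0.003]
ft_force: [0.5, 0.9, -0.3]
grip_width: 0.499
```

Call:
move_arm(slide=[[0, 0, -0.4], [0, 0, -0.8], [0, 0, -1], [0, 0, -1], [0, 0, -1]], twist=[0, 0, 0, 0, 0], grip=[0.5, 0.5, 0.5, 0.5, 0.5])

```text
time: 11.78
position: [0.5471, 0.0892, 0.1954]
orientation: [3.141, 0.058, 0.001]
ft_force: [0.5, -0.3, -0.2]
grip_width: 0.499
```

Run:
```python
from h import *
to([.487,.4544,.18],96.8)
b=snap('scene','s6');a=snap('top','t6')
cr=lambda d,u,v,w,h,k:cv2.resize(d['img'][v:v+h,u:u+w,::-1],None,fx=k,fy=k,interpolation=cv2.INTER_CUBIC)
cv2.imwrite('pics/c6.png',np.hstack([cr(b,280,130,60,80,7)]))
```

```text
t 11.78 pos [0.5471 0.0892 0.1954] psi 2.1 tiltz [ 6.e-04 -4.e-04 -1.e+00] F [ 0.5 -0.3 -0.2] w 0.499 q7 -1.51
slide units [ -1.87 -14.69   0.61] twist -18.94
```

View pics/c6.png

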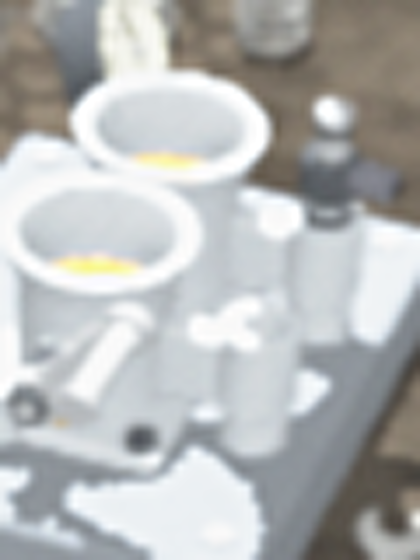

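Injector A stands upright on the right boss, plug to the front (crop (330,170)). Now go for injector B, using the same grasp offset.

Call:
move_arm(slide=[[-0.12, -0.98, 0], [-0.12, -0.98, 0], [-0.12, -0.98, 0], [-0.12, -0.98, 0], [-0.12, -0.98, 0]], twist=[0, 0, 0, 0, 0], grip=[0.4, 0.4, 0.4, 0.4, 0.4])

```text
time: 12.3
position: [0.527, 0.2125, 0.1936]
orientation: [3.141, 0.058, -0.0]
ft_force: [-0.7, -0.1, -0.4]
grip_width: 0.595
```

Call:
move_arm(slide=[[-0.12, -0.98, 0], [-0.12, -0.98, 0], [-0.12, -0.98, 0], [-0.12, -0.98, 0], [-0.12, -0.98, 0]], twist=[0, 0, 0, 0, 0], grip=[0.4, 0.4, 0.4, 0.4, 0.4])

```text
time: 12.72
position: [0.5074, 0.3344, 0.1935]
orientation: [3.141, 0.059, -0.0]
ft_force: [-0.1, 1.0, 0.4]
grip_width: 0.601
```

Call:
move_arm(slide=[[-0.12, -0.98, 0], [-0.12, -0.98, 0], [-0.12, -0.98, 0], [-0.12, -0.98, 0], [-0.12, -0.98, 0]], twist=[-0.8, -0.8, -0.8, -0.8, -0.74], grip=[0.4, 0.4, 0.4, 0.4, 0.4])

```text
time: 13.13
position: [0.4713, 0.4517, 0.1934]
orientation: [3.083, 0.6, 0.0]
ft_force: [-0.2, -0.2, 0.7]
grip_width: 0.601
```

Call:
move_arm(slide=[[0, 0, 0], [0, 0, 0], [0, 0, 0], [0, 0, 0], [0, 0, 0]], twist=[-1, -1, -1, -1, -1], grip=[0.4, 0.4, 0.4, 0.4, 0.4])

```text
time: 13.55
position: [0.4713, 0.4509, 0.1935]
orientation: [2.879, 1.256, -0.0]
ft_force: [-0.1, 0.6, -0.3]
grip_width: 0.602
```

Call:
move_arm(slide=[[0, 0, 0], [0, 0, 0], [0, 0, 0], [0, 0, 0], [0, 0, 0]], twist=[-1, -1, -1, -1, -1], grip=[0.4, 0.4, 0.4, 0.4, 0.4])

```text
time: 13.97
position: [0.4713, 0.4508, 0.1935]
orientation: [2.539, 1.849, -0.001]
ft_force: [0.4, 0.3, 0.3]
grip_width: 0.599
```

Call:
move_arm(slide=[[0, 0, 0], [0, 0, 0], [0, 0, 0], [0, 0, 0], [0, 0, 0]], twist=[-1, -1, -1, -1, -1], grip=[0.4, 0.4, 0.4, 0.4, 0.4])

```text
time: 14.38
position: [0.4714, 0.4508, 0.1935]
orientation: [2.079, 2.355, -0.001]
ft_force: [0.3, 0.7, -0.1]
grip_width: 0.601
```

Call:
move_arm(slide=[[0, 0, 0], [0, 0, 0]], twist=[0, 0], grip=[0.4, 0.4])

```text
time: 14.55
position: [0.4715, 0.4507, 0.1936]
orientation: [-2.087, -2.348, 0.0]
ft_force: [-0.0, 0.1, 0.6]
grip_width: 0.6
```

Run:
```python
from h import *
to([.4871,.4554,.0252],96.8)
```

```text
t 14.55 pos [0.4715 0.4507 0.1936] psi 96.71 tiltz [-3.e-04 -1.e-04 -1.e+00] F [-0.   0.1  0.6] w 0.6 q7 -0.61
slide units [0.11 0.65 6.73] twist -0.02
```

Call:
move_arm(slide=[[0.11, 0.65, 0.5], [0, 0, 1], [0, 0, 1], [0, 0, 1], [0, 0, 1]], twist=[0, 0, 0, 0, 0], grip=[0.4, 0.4, 0.4, 0.4, 0.4])

```text
time: 14.97
position: [0.4874, 0.4555, 0.0801]
orientation: [2.088, 2.347, 0.0]
ft_force: [0.3, -0.1, -0.2]
grip_width: 0.597
```

Call:
move_arm(slide=[[0, 0, 0.8], [0, 0, 0.6], [0, 0, 0.4], [0, 0, 0], [0, 0, 0]], twist=[0, 0, 0, 0, 0], grip=[0.4, 0.4, 0.4, 0.4, 0.4])

```text
time: 15.38
position: [0.4875, 0.4554, 0.0363]
orientation: [2.086, 2.349, -0.001]
ft_force: [0.4, -0.4, 0.5]
grip_width: 0.599
```

Run:
```python
from h import *
to([.4871,.4554,.0252],96.8)
```

```text
t 15.38 pos [0.4875 0.4554 0.0363] psi 96.78 tiltz [-1.e-04 -5.e-04 -1.e+00] F [ 0.4 -0.4  0.5] w 0.599 q7 -0.55
slide units [ 0.   -0.01  0.44] twist -0.0
```

Call:
move_arm(slide=[[0, 0, 0.24], [0, 0, 0.2], [0, 0, 0], [0, 0, 0], [0, 0, 0]], twist=[0, 0, 0, 0, 0], grip=[0.4, 0.4, 0.5, 0.7, 0.8])

```text
time: 15.8
position: [0.4876, 0.4555, 0.0257]
orientation: [-2.085, -2.35, -0.001]
ft_force: [-1.7, 0.4, 8.0]
grip_width: 0.231
```

Call:
move_arm(slide=[[0, 0, 0], [0, 0, 0], [0, 0, 0], [0, 0, 0], [0, 0, 0]], twist=[0, 0, 0, 0, 0], grip=[1, 1, 1, 1, 1])

```text
time: 16.22
position: [0.4877, 0.4556, 0.0258]
orientation: [-2.085, -2.35, -0.001]
ft_force: [-0.6, -0.5, 6.3]
grip_width: 0.214
```

Run:
```python
from h import *
to([.4871,.4554,.0252],96.8)
```

```text
t 16.22 pos [0.4877 0.4556 0.0258] psi 96.84 tiltz [ 4.e-04  7.e-04 -1.e+00] F [-0.6 -0.5  6.3] w 0.214 q7 -0.55
slide units [-0.01 -0.02  0.03] twist 0.01
```

Call:
move_arm(slide=[[0, 0, -0.4], [0, 0, -0.8], [0, 0, -1], [0, 0, -1], [0, 0, -1]], twist=[0, 0, 0, 0, 0], grip=[1, 1, 1, 1, 1])

```text
time: 16.63
position: [0.4872, 0.455, 0.1314]
orientation: [2.085, 2.35, -0.001]
ft_force: [-0.2, -0.7, -0.4]
grip_width: 0.214
```

Call:
move_arm(slide=[[0, 0, -1], [0, 0, -0.8], [0, 0, 0], [0, 0, 0], [0, 0, 0]], twist=[1, 1, 1, 1, 1], grip=[1, 1, 1, 1, 1])

```text
time: 17.05
position: [0.4874, 0.4554, 0.1761]
orientation: [-2.548, -1.837, -0.001]
ft_force: [0.6, 0.2, -0.2]
grip_width: 0.214
```

Call:
move_arm(slide=[[0, 0, 0], [0, 0, 0], [0, 0, 0], [0, 0, 0], [0, 0, 0]], twist=[1, 1, 1, 1, 1], grip=[1, 1, 1, 1, 1])

```text
time: 17.47
position: [0.4872, 0.4552, 0.1754]
orientation: [-2.885, -1.242, 0.0]
ft_force: [-1.2, -0.7, 0.3]
grip_width: 0.212
```

Call:
move_arm(slide=[[0, 0, 0], [0, 0, 0], [0, 0, 0], [0, 0, 0], [0, 0, 0]], twist=[1, 1, 1, 1, 1], grip=[1, 1, 1, 1, 1])

```text
time: 17.88
position: [0.4872, 0.4553, 0.1754]
orientation: [-3.086, -0.589, 0.001]
ft_force: [0.1, 0.0, -1.1]
grip_width: 0.212
```

Call:
move_arm(slide=[[0, 0, 0], [0, 0, 0], [0, 0, 0], [0, 0, 0], [0, 0, 0]], twist=[1, 1, 1, 0.95, 0], grip=[1, 1, 1, 1, 1])

```text
time: 18.3
position: [0.4871, 0.4554, 0.1752]
orientation: [3.141, 0.053, -0.0]
ft_force: [-1.5, 0.2, -0.4]
grip_width: 0.212
```

Call:
move_arm(slide=[[0.15, 0.95, 0], [0.15, 0.95, 0], [0.15, 0.95, 0], [0.15, 0.95, 0], [0.15, 0.95, 0]], twist=[0, 0, 0, 0, 0], grip=[1, 1, 1, 1, 1])

```text
time: 18.72
position: [0.5105, 0.3362, 0.1754]
orientation: [-3.141, -0.062, 0.0]
ft_force: [0.5, -1.0, -0.7]
grip_width: 0.212
```

Call:
move_arm(slide=[[0.15, 0.95, 0], [0.15, 0.95, 0], [0.15, 0.95, 0], [0.15, 0.95, 0], [0.15, 0.95, 0]], twist=[0, 0, 0, 0, 0], grip=[1, 1, 1, 1, 1])

```text
time: 19.13
position: [0.5335, 0.2182, 0.1755]
orientation: [-3.141, -0.062, 0.0]
ft_force: [0.2, 0.3, -1.9]
grip_width: 0.215
```

Call:
move_arm(slide=[[0.16, 0.95, 0], [0.16, 0.95, 0], [0, 0.43, 0.6], [0, 0, 0.7], [0, 0, 0]], twist=[0, 0, 0, 0, 0], grip=[1, 1, 1, 1, 1])

```text
time: 19.55
position: [0.5418, 0.16, 0.1406]
orientation: [3.14, 0.058, -0.006]
ft_force: [-1.0, 0.5, -0.1]
grip_width: 0.212
```

Call:
move_arm(slide=[[0, 0, 0], [0, 0, 0]], twist=[0, 0], grip=[1, 1])

```text
time: 19.72
position: [0.544, 0.1621, 0.1435]
orientation: [-3.141, -0.06, -0.001]
ft_force: [-0.1, -0.2, -0.9]
grip_width: 0.209
```

Run:
```python
from h import *
to([.544,.1616,.1172],2.1)
```

```text
t 19.72 pos [0.544  0.1621 0.1435] psi 2.2 tiltz [ 6.e-04  5.e-04 -1.e+00] F [-0.1 -0.2 -0.9] w 0.209 q7 -1.57
slide units [-0.    0.02  1.05] twist 0.02
```

Call:
move_arm(slide=[[0, 0.02, 0.4], [0, 0, 0.4], [0, 0, 0.25], [0, 0, 0], [0, 0, 0]], twist=[0, 0, 0, 0, 0], grip=[1, 1, 1, 1, 1])

```text
time: 20.13
position: [0.5433, 0.1609, 0.1159]
orientation: [3.14, 0.058, -0.002]
ft_force: [0.2, -0.0, -0.5]
grip_width: 0.212
```

Run:
```python
from h import *
b=snap('scene','s7');g=b['img'].astype(int).sum(2)//3
s=ctrl.sense()['position'];to(s)
for n,X in(('tip',s+[0,0,-.019]),('sh',s+[0,0,.005])): print(n,np.round(proj(b,np.array(X)),1))
for v in list(range(162,178))+list(range(180,190,2)): print(v,g[v,304:332].tolist())
cr=lambda d,u,v,w,h,k:cv2.resize(d['img'][v:v+h,u:u+w,::-1],None,fx=k,fy=k,interpolation=cv2.INTER_CUBIC)
cv2.imwrite('pics/c7.png',cr(b,280,140,60,60,8))
```

```text
t 20.18 pos [0.5436 0.1609 0.1163] psi 2.09 tiltz [-4.e-04 -4.e-04 -1.e+00] F [ 0.8  0.3 -2. ] w 0.214 q7 -1.54
slide units [0. 0. 0.] twist None
tip [317.  174.1]
sh [317.7 166. ]
162 [225, 243, 249, 250, 239, 208, 202, 195, 176, 145, 113, 105, 90, 88, 125, 166, 162, 134, 131, 135, 135, 134, 133, 126, 124, 156, 205, 228]
163 [220, 239, 249, 250, 242, 210, 202, 200, 194, 179, 156, 152, 142, 137, 151, 170, 153, 126, 127, 129, 131, 133, 131, 115, 121, 172, 207, 214]
164 [218, 242, 249, 250, 240, 211, 201, 198, 194, 174, 132, 122, 126, 137, 153, 151, 125, 112, 121, 130, 129, 125, 119, 107, 132, 184, 205, 211]
165 [223, 247, 249, 250, 228, 206, 200, 197, 195, 177, 136, 110, 105, 106, 112, 109, 105, 118, 142, 155, 149, 138, 130, 131, 167, 202, 207, 214]
166 [243, 250, 250, 243, 214, 203, 200, 197, 193, 171, 143, 141, 134, 131, 128, 126, 127, 145, 171, 193, 193, 183, 176, 180, 202, 210, 207, 215]
167 [250, 251, 248, 223, 206, 203, 200, 198, 196, 173, 131, 135, 155, 171, 184, 174, 153, 143, 170, 204, 210, 212, 211, 211, 212, 210, 206, 219]
168 [248, 234, 218, 208, 205, 203, 201, 199, 199, 1
[... 1423 characters left out ...]
 209, 210, 207, 192, 187, 197, 208, 211, 214, 217, 214, 213, 213, 205, 187, 159, 148, 150, 149, 150, 147, 145, 154, 203]
182 [209, 210, 209, 209, 210, 211, 206, 192, 192, 201, 208, 212, 215, 215, 214, 212, 209, 201, 188, 177, 167, 149, 145, 144, 144, 145, 146, 158]
184 [209, 208, 210, 208, 209, 210, 203, 190, 194, 203, 210, 212, 214, 215, 214, 211, 207, 204, 222, 242, 244, 241, 241, 242, 242, 237, 213, 158]
186 [198, 200, 206, 204, 205, 209, 203, 194, 198, 206, 211, 214, 215, 215, 211, 209, 203, 202, 224, 240, 242, 241, 242, 242, 241, 232, 198, 150]
188 [206, 207, 204, 211, 232, 241, 235, 217, 205, 208, 212, 215, 215, 214, 211, 207, 207, 222, 239, 241, 242, 244, 243, 240, 231, 197, 147, 132]
```

Call:
move_arm(slide=[[0.03, -0.02, 0.15], [0, 0, 0.1], [0, 0, 0]], twist=[0, 0, 0], grip=[1, 1, 1])

```text
time: 20.43
position: [0.5442, 0.1615, 0.1098]
orientation: [3.141, 0.057, -0.001]
ft_force: [0.3, -0.2, -0.1]
grip_width: 0.216
```

Call:
move_arm(slide=[[0, 0, 0.1], [0, 0, 0]], twist=[0, 0], grip=[1, 1])

```text
time: 20.6
position: [0.5442, 0.1615, 0.1074]
orientation: [3.141, 0.057, -0.001]
ft_force: [-0.4, -0.3, -0.5]
grip_width: 0.21
```

Call:
move_arm(slide=[[0, 0, 0.1], [0, 0, 0]], twist=[0, 0], grip=[1, 1])

```text
time: 20.77
position: [0.5441, 0.1615, 0.1049]
orientation: [3.141, 0.057, -0.001]
ft_force: [0.2, -0.3, -1.8]
grip_width: 0.21
```

Call:
move_arm(slide=[[0, 0, 0.15], [0, 0, 0.12], [0, 0, 0]], twist=[0, 0, 0], grip=[1, 1, 1])

```text
time: 21.02
position: [0.544, 0.1614, 0.0978]
orientation: [3.141, 0.057, -0.001]
ft_force: [-0.9, 0.2, -1.2]
grip_width: 0.212
```

Call:
move_arm(slide=[[0, 0, 0.12], [0, 0, 0.1], [0, 0, 0]], twist=[0, 0, 0], grip=[1, 1, 1])

```text
time: 21.27
position: [0.5441, 0.1614, 0.0924]
orientation: [3.141, 0.057, -0.001]
ft_force: [-0.9, 0.2, -1.0]
grip_width: 0.214
```

Call:
move_arm(slide=[[0, 0, 0.08], [0, 0, 0]], twist=[0, 0], grip=[1, 1])

```text
time: 21.43
position: [0.5443, 0.1615, 0.091]
orientation: [-3.141, -0.057, 0.001]
ft_force: [-2.2, 0.7, 0.9]
grip_width: 0.218
```

Call:
move_arm(slide=[[-0.02, 0, 0.06], [0, 0, 0]], twist=[0, 0], grip=[1, 1])

```text
time: 21.6
position: [0.5444, 0.1615, 0.0908]
orientation: [-3.14, -0.057, -0.001]
ft_force: [-5.1, -0.0, 12.3]
grip_width: 0.213
```

Call:
move_arm(slide=[[0, 0, 0.04], [0, 0, 0]], twist=[0, 0], grip=[1, 1])

```text
time: 21.77
position: [0.5446, 0.1615, 0.0907]
orientation: [-3.139, -0.056, -0.001]
ft_force: [-8.3, -0.6, 21.1]
grip_width: 0.214
```

Seated at z=0.0907 with 21 N. Release, lift, turn and move over the lever pin.

Call:
move_arm(slide=[[-0.03, 0, 0], [0, 0, 0], [0, 0, 0], [0, 0, 0], [0, 0, 0]], twist=[0, 0, 0, 0, 0], grip=[1, 1, 0.5, 0.5, 0.5])

```text
time: 22.18
position: [0.5435, 0.1616, 0.0886]
orientation: [-3.141, -0.057, -0.001]
ft_force: [0.7, 0.2, -0.5]
grip_width: 0.499
```

Call:
move_arm(slide=[[0, 0, -0.4], [0, 0, -0.8], [0, 0, -1], [0, 0, -1], [0, 0, -1]], twist=[0, 0, 0, 0, 0], grip=[0.5, 0.5, 0.5, 0.5, 0.5])

```text
time: 22.6
position: [0.5432, 0.1611, 0.195]
orientation: [3.141, 0.056, 0.0]
ft_force: [0.1, -0.3, -0.2]
grip_width: 0.499
```

Call:
move_arm(slide=[[0.28, -0.78, 0], [0.28, -0.78, 0], [0.28, -0.78, 0], [0.28, -0.78, 0], [0, 0, 0]], twist=[0, 0, 0, 0, -1], grip=[0.5, 0.5, 0.5, 0.5, 0.5])

```text
time: 23.02
position: [0.5687, 0.246, 0.1936]
orientation: [-3.134, -0.203, -0.002]
ft_force: [-0.2, 1.5, 0.1]
grip_width: 0.505
```

Call:
move_arm(slide=[[0, 0, 0], [0, 0, 0], [0, 0, 0], [0, 0, 0], [0, 0, 0]], twist=[-1, -1, -1, -1, -1], grip=[0.5, 0.5, 0.5, 0.5, 0.5])

```text
time: 23.43
position: [0.5685, 0.2402, 0.194]
orientation: [3.017, 0.874, 0.001]
ft_force: [-0.4, -0.3, 0.1]
grip_width: 0.499
```

Call:
move_arm(slide=[[0, 0, 0], [0, 0, 0], [0, 0, 0], [0, 0, 0], [0, 0, 0]], twist=[-1, -1, -1, -1, -1], grip=[0.5, 0.5, 0.5, 0.5, 0.5])

```text
time: 23.85
position: [0.5685, 0.2402, 0.194]
orientation: [2.756, 1.506, 0.0]
ft_force: [0.0, 0.1, -0.9]
grip_width: 0.498
```

Call:
move_arm(slide=[[0, 0, 0], [0, 0, 0], [0, 0, 0], [0, 0, 0], [0, 0, 0]], twist=[-1, -1, -1, -1, -1], grip=[0.5, 0.5, 0.5, 0.5, 0.5])

```text
time: 24.27
position: [0.5685, 0.2401, 0.194]
orientation: [2.365, 2.067, 0.0]
ft_force: [0.7, 0.3, 0.5]
grip_width: 0.502
```

Call:
move_arm(slide=[[0, 0, 0], [0, 0, 0], [0, 0, 0], [0, 0, 0]], twist=[-1, -1, 0, 0], grip=[0.5, 0.5, 0.5, 0.5])

```text
time: 24.6
position: [0.5685, 0.2402, 0.1939]
orientation: [2.184, 2.258, 0.0]
ft_force: [0.7, 0.6, 0.6]
grip_width: 0.5
```

Run:
```python
from h import *
to([.5694,.2409,.101],92.1)
b=snap('scene','s8')
cr=lambda d,u,v,w,h,k:cv2.resize(d['img'][v:v+h,u:u+w,::-1],None,fx=k,fy=k,interpolation=cv2.INTER_CUBIC)
cv2.imwrite('pics/c8.png',cr(b,265,135,75,75,8))
f=lambda X:((np.array(proj(b,np.array(X)))-[265,135])*8).round()
print('pin mid',f([.5694,.2409,.121]),'axis',f([.6014,.2421,.083]),'open',f([.6014,.2421,.133]))
```

```text
t 24.6 pos [0.5685 0.2402 0.1939] psi 91.92 tiltz [ 4.e-04  0.e+00 -1.e+00] F [0.7 0.6 0.6] w 0.5 q7 -0.31
slide units [0.03 0.04 3.72] twist -0.04
pin mid [236. 370.] axis [130. 446.] open [134. 309.]
```

View pics/c8.png

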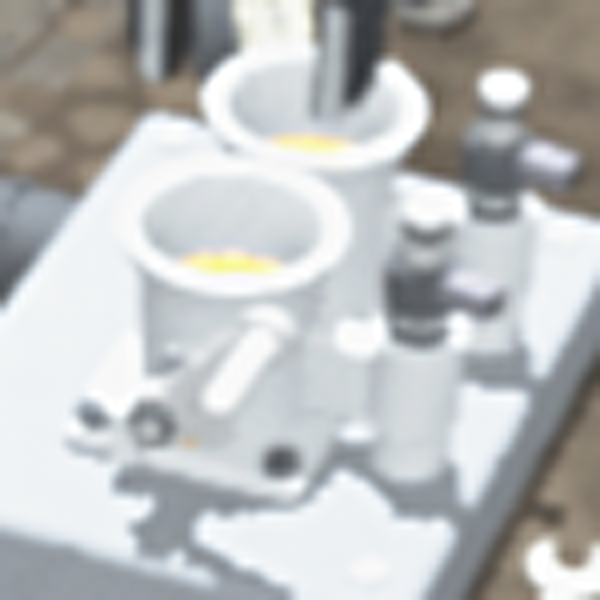

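Both injectors stand home and upright with plugs to the front; the pin spans (220,398)–(275,325), close to the prediction. Descend onto the pin.

Call:
move_arm(slide=[[-0.03, 0.04, 0.5], [0, 0, 0.8], [0, 0, 0.8], [0, 0, 0.5], [0, 0, 0]], twist=[0, 0, 0, 0, 0], grip=[0.5, 0.5, 0.5, 0.5, 0.5])

```text
time: 25.07
position: [0.5671, 0.2388, 0.1249]
orientation: [-2.18, -2.26, 0.009]
ft_force: [-1.1, -0.4, -1.4]
grip_width: 0.502
```

Call:
move_arm(slide=[[0, 0, 0.4], [0, 0, 0.4], [0, 0, 0.3], [0, 0, 0]], twist=[0, 0, 0, 0], grip=[0.5, 0.5, 0.5, 0.5])

```text
time: 25.4
position: [0.5684, 0.2393, 0.0994]
orientation: [-2.18, -2.261, 0.003]
ft_force: [-0.5, -0.1, 0.0]
grip_width: 0.502
```

Run:
```python
from h import *
to([.5694,.239,.101],92.1)
b=snap('scene','s9')
cr=lambda d,u,v,w,h,k:cv2.resize(d['img'][v:v+h,u:u+w,::-1],None,fx=k,fy=k,interpolation=cv2.INTER_CUBIC)
cv2.imwrite('pics/c9.png',cr(b,265,135,60,60,8))
```

```text
t 25.4 pos [0.5684 0.2393 0.0994] psi 92.09 tiltz [-0.002  -0.0011 -1.    ] F [-0.5 -0.1  0. ] w 0.502 q7 -0.27
slide units [-0.02  0.04 -0.06] twist -0.0
```

View pics/c9.png

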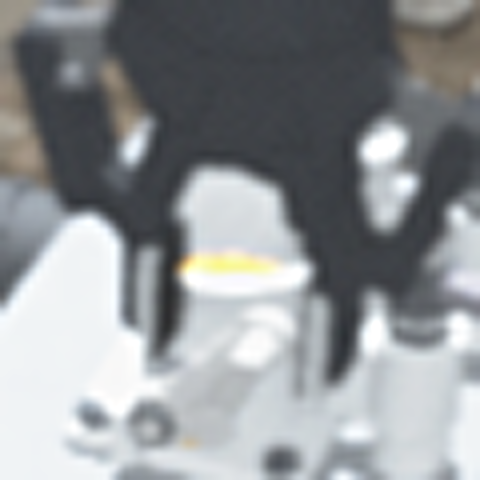

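Fingers at (150,360) and (325,375) straddle the pin at (245,360). Close.

Call:
move_arm(slide=[[0, 0, 0], [0, 0, 0], [0, 0, 0], [0, 0, 0], [0, 0, 0]], twist=[0, 0, 0, 0, 0], grip=[0.7, 0.8, 1, 1, 1])

```text
time: 25.87
position: [0.569, 0.2401, 0.1023]
orientation: [-2.18, -2.261, -0.0]
ft_force: [-4.5, -0.3, 7.6]
grip_width: 0.001
```

Call:
move_arm(slide=[[0, 0, 0], [0, 0, 0], [0, 0, 0]], twist=[0, 0, 0], grip=[1, 1, 1])

```text
time: 26.12
position: [0.569, 0.2401, 0.1023]
orientation: [-2.18, -2.261, -0.001]
ft_force: [-4.5, -0.5, 7.9]
grip_width: 0.003
```

Run:
```python
from h import *
to([.5694,.239,.101],92.1)
```

```text
t 26.12 pos [0.569  0.2401 0.1023] psi 92.1 tiltz [-5.e-04  1.e-03 -1.e+00] F [-4.5 -0.5  7.9] w 0.003 q7 -0.27
slide units [-0.04  0.01  0.05] twist -0.0
```

The pads shut to 0 above the pin (tips even higher than assumed, pushing up 8 N). Reopen, go 15 mm lower and try again.

Call:
move_arm(slide=[[0, 0, -0.1], [0, 0, 0], [0, 0, 0.1], [0, 0, 0.2], [0, 0, 0.2]], twist=[0, 0, 0, 0, 0], grip=[0.5, 0.5, 0.5, 0.5, 0.5])

```text
time: 26.53
position: [0.5693, 0.2397, 0.0904]
orientation: [-2.18, -2.262, 0.0]
ft_force: [-0.7, 0.2, -0.3]
grip_width: 0.499
```

Call:
move_arm(slide=[[0, 0, 0.2], [0, 0, 0], [0, 0, 0]], twist=[0, 0, 0], grip=[0.5, 0.5, 0.5])

```text
time: 26.78
position: [0.5689, 0.2395, 0.0852]
orientation: [-2.18, -2.261, 0.002]
ft_force: [0.1, 0.0, 0.3]
grip_width: 0.503
```

Run:
```python
from h import *
to([.5694,.239,.087],92.1)
b=snap('scene','s10')
cr=lambda d,u,v,w,h,k:cv2.resize(d['img'][v:v+h,u:u+w,::-1],None,fx=k,fy=k,interpolation=cv2.INTER_CUBIC)
cv2.imwrite('pics/c10.png',cr(b,265,135,60,60,8))
```

```text
t 26.78 pos [0.5689 0.2395 0.0852] psi 92.09 tiltz [-1.1e-03 -7.0e-04 -1.0e+00] F [0.1 0.  0.3] w 0.503 q7 -0.26
slide units [-0.02  0.02 -0.07] twist -0.0
```

Call:
move_arm(slide=[[0, 0, 0], [0, 0, 0], [0, 0, 0], [0, 0, 0], [0, 0, 0]], twist=[0, 0, 0, 0, 0], grip=[0.7, 0.8, 1, 1, 1])

```text
time: 27.25
position: [0.568, 0.2397, 0.0861]
orientation: [-2.179, -2.261, 0.003]
ft_force: [-4.6, -0.2, 4.7]
grip_width: 0.087
```

Call:
move_arm(slide=[[0, 0, 0], [0, 0, 0]], twist=[0, 0], grip=[1, 1])

```text
time: 27.42
position: [0.568, 0.2397, 0.0861]
orientation: [-2.179, -2.261, 0.003]
ft_force: [-5.8, -0.9, 4.1]
grip_width: 0.085
```

Run:
```python
from h import *
to([.5694,.239,.087],92.1)
```

```text
t 27.42 pos [0.568  0.2397 0.0861] psi 92.11 tiltz [-2.5e-03 -2.0e-04 -1.0e+00] F [-5.8 -0.9  4.1] w 0.085 q7 -0.26
slide units [-0.03  0.05 -0.04] twist 0.0
```

Pin gripped (width 0.085). Locate the shut stop by easing toward −x and watching the force flip.

Call:
move_arm(slide=[[0, -0.03, 0], [0, 0, 0], [0, 0, 0]], twist=[0, 0, 0], grip=[1, 1, 1])

```text
time: 27.67
position: [0.568, 0.2398, 0.0861]
orientation: [-2.18, -2.261, 0.001]
ft_force: [-4.6, -0.2, 4.9]
grip_width: 0.087
```

Call:
move_arm(slide=[[0, -0.03, 0], [0, 0, 0], [0, 0, 0]], twist=[0, 0, 0], grip=[1, 1, 1])

```text
time: 27.92
position: [0.5681, 0.2397, 0.0861]
orientation: [2.18, 2.261, 0.001]
ft_force: [-2.8, 1.3, 3.1]
grip_width: 0.084
```

Call:
move_arm(slide=[[0, -0.03, 0], [0, 0, 0], [0, 0, 0]], twist=[0, 0, 0], grip=[1, 1, 1])

```text
time: 28.17
position: [0.568, 0.2397, 0.0862]
orientation: [2.18, 2.261, 0.002]
ft_force: [0.4, -0.2, 0.1]
grip_width: 0.09
```

Call:
move_arm(slide=[[0, -0.03, 0], [0, 0, 0], [0, 0, 0]], twist=[0, 0, 0], grip=[1, 1, 1])

```text
time: 28.42
position: [0.5679, 0.2397, 0.0862]
orientation: [2.18, 2.26, 0.004]
ft_force: [4.4, 0.9, -2.2]
grip_width: 0.087
```

The pin is at the stop with TCP x=0.568. Swing along the 40° arc, then trim by the measured pose.

Call:
move_arm(slide=[[0, 0.1, 0], [0, 0.14, -0.1], [0, 0.14, -0.1], [0, 0.16, -0.075], [0, 0.16, -0.075]], twist=[0, 0, 0, 0, 0], grip=[1, 1, 1, 1, 1])

```text
time: 28.83
position: [0.5769, 0.24, 0.0927]
orientation: [-2.173, -2.257, 0.019]
ft_force: [-15.6, -0.5, 11.6]
grip_width: 0.088
```

Call:
move_arm(slide=[[0, 0.17, -0.045], [0, 0.17, -0.045], [0, 0.17, -0.015], [0, 0.18, -0.015], [0, 0, 0]], twist=[0, 0, 0, 0, 0], grip=[1, 1, 1, 1, 1])

```text
time: 29.25
position: [0.5986, 0.2409, 0.0979]
orientation: [-2.177, -2.259, 0.007]
ft_force: [-7.3, -0.7, 9.1]
grip_width: 0.09
```

Call:
move_arm(slide=[[0, 0, 0], [0, 0, 0], [0, 0, 0], [0, 0, 0], [0, 0, 0]], twist=[0, 0, 0, 0, 0], grip=[1, 1, 1, 1, 1])

```text
time: 29.67
position: [0.5987, 0.2409, 0.0979]
orientation: [-2.178, -2.26, 0.006]
ft_force: [-6.9, -1.2, 8.5]
grip_width: 0.089
```

Run:
```python
from h import *
to([.6003,.2409,.0978],92.1)
b=snap('scene','s11');g=b['img'].astype(int).sum(2)//3
p=lambda X:np.round(proj(b,np.array(X)),1)
print('axis',p([.6001,.2409,.083]),'open pin',p([.6001,.2409,.133]),'shut',p([.568,.2397,.121]),p([.568,.2187,.121]))
```

```text
t 29.67 pos [0.5987 0.2409 0.0979] psi 92.11 tiltz [-4.9e-03 -3.0e-04 -1.0e+00] F [-6.9 -1.2  8.5] w 0.089 q7 -0.25
slide units [-0.    0.06  0.  ] twist 0.0
axis [281.9 190.6] open pin [282.5 173.5] shut [295.2 181.2] [298.8 176.3]
```

Call:
move_arm(slide=[[0, 0.06, -0.03], [0, 0, 0], [0, 0, 0], [0, 0, 0]], twist=[0, 0, 0, 0], grip=[1, 1, 1, 1])

```text
time: 30.05
position: [0.5994, 0.2409, 0.098]
orientation: [-2.177, -2.259, 0.008]
ft_force: [-7.6, -1.0, 6.2]
grip_width: 0.087
```

Run:
```python
from h import *
to([.6003,.2409,.0978],92.1)
b=snap('scene','s12');s8=load('s8')
G=lambda d:d['img'].astype(int).sum(2)//3
p=lambda X:np.round(proj(b,np.array(X)),1)
A=np.array([.6001,.2409,.083]);hd=np.array([-.0008,.021,0])
for a in(0,35,40,45):
    t=np.radians(a-40);print(a,'mid',p(A+[.05*np.sin(t),0,.05*np.cos(t)]),'head',p(A+hd+[.05*np.sin(t),0,.05*np.cos(t)]))
print('shut s8');g=G(s8)
for v in range(172,190): print(v,g[v,284:306].tolist())
print('now');g=G(b)
for v in range(162,186): print(v,g[v,268:294].tolist())
```

```text
t 30.05 pos [0.5994 0.2409 0.098 ] psi 92.13 tiltz [-6.5e-03 -8.0e-04 -1.0e+00] F [-7.6 -1.   6.2] w 0.087 q7 -0.24
slide units [-0.    0.04  0.01] twist 0.01
0 mid [295.1 181.4] head [291.7 186.5]
35 mid [284.2 174.1] head [280.7 179.1]
40 mid [282.5 173.5] head [278.9 178.5]
45 mid [280.7 173.1] head [277.2 178.1]
shut s8
172 [183, 190, 194, 194, 196, 197, 198, 202, 205, 205, 204, 203, 205, 207, 204, 199, 197, 195, 193, 187, 186, 197]
173 [186, 192, 196, 196, 199, 202, 202, 203, 205, 203, 204, 212, 226, 236, 238, 230, 213, 199, 195, 190, 192, 208]
174 [186, 193, 199, 202, 204, 208, 208, 208, 207, 208, 210, 224, 241, 247, 249, 250, 239, 215, 196, 189, 193, 208]
175 [187, 194, 198, 203, 207, 210, 210, 210, 210, 212, 210, 209, 221, 231, 238, 243, 243, 227, 200, 193, 201, 209]
176 [186, 192, 196, 202, 206, 209, 210, 215, 219, 222, 217, 217, 240, 246, 241, 228, 227, 221, 204, 204, 213, 214]
177 [185, 192, 202, 206, 210, 211, 214, 221, 225, 218, 217, 240, 250, 249, 248, 228, 207, 200, 195, 209, 218, 219]
178 [188, 201, 222, 216, 216, 220, 222, 221, 212, 209, 230, 248, 249, 249, 247, 228,
[... 3680 characters left out ...]
 198, 217, 212, 205, 204]
181 [242, 242, 242, 242, 243, 243, 241, 225, 200, 187, 187, 199, 235, 250, 233, 201, 186, 191, 195, 179, 143, 151, 190, 207, 200, 204]
182 [241, 242, 242, 242, 242, 243, 242, 239, 230, 223, 218, 229, 247, 251, 237, 203, 192, 195, 196, 181, 137, 121, 148, 182, 196, 206]
183 [241, 242, 242, 242, 242, 242, 243, 243, 248, 251, 250, 250, 250, 252, 234, 203, 197, 197, 197, 180, 140, 112, 122, 168, 200, 214]
184 [242, 242, 242, 242, 242, 243, 240, 234, 244, 251, 251, 249, 251, 253, 215, 188, 193, 199, 201, 197, 171, 125, 132, 180, 208, 216]
185 [242, 243, 242, 242, 242, 241, 226, 191, 194, 222, 252, 253, 255, 233, 159, 142, 151, 174, 199, 221, 220, 170, 170, 208, 217, 218]
```

Call:
move_arm(slide=[[0, 0.06, -0.02], [0, 0, 0], [0, 0, 0], [0, 0, 0], [0, 0, 0]], twist=[0, 0, 0, 0, 0], grip=[1, 1, 1, 1, 1])

```text
time: 30.52
position: [0.6002, 0.2409, 0.098]
orientation: [-2.176, -2.259, 0.01]
ft_force: [-7.5, -0.6, 4.5]
grip_width: 0.092
```

Call:
move_arm(slide=[[0, 0, 0], [0, 0, 0], [0, 0, 0], [0, 0, 0], [0, 0, 0]], twist=[0, 0, 0, 0, 0], grip=[1, 1, 1, 1, 1])

```text
time: 30.93
position: [0.6002, 0.2409, 0.098]
orientation: [-2.176, -2.259, 0.01]
ft_force: [-7.7, 0.1, 4.4]
grip_width: 0.085
```

Run:
```python
from h import *
to([.6003,.2409,.0978],92.1)
b=snap('scene','s13');a=load('s8');d=np.abs(b['img'].astype(int)-a['img']).sum(2)
# injectors unchanged since before lever work?
print('inj region diff',d[140:200,310:340].mean().round(1))
```

```text
t 30.93 pos [0.6002 0.2409 0.098 ] psi 92.13 tiltz [-0.0079 -0.0011 -1.    ] F [-7.7  0.1  4.4] w 0.085 q7 -0.24
slide units [-0.    0.    0.01] twist 0.01
inj region diff 7.3
```

```bash
python3 -c "
from workcell import ctrl
print(ctrl.sign_off())"
```

```text
the job is handed in; nothing more can be done
None
```

I seated both injectors in their bores, then opened the throttle by its pin to about 40° and handed the job in at about 31 s with the lever still held.

**Injectors:**
- Injector A is in the right bore and B in the left. Each bottomed within 1 mm of the predicted seat height, against 16–21 N.
- The last picture I viewed of both showed them upright, with their plugs to the front.
- My final check that they had not moved was a rough image difference (small), not a close look.

**Throttle:**
- The TCP moved 32.2 mm along x from where I found the shut stop, where 32.1 mm is 40°, so I put the opening at about 40.4°. It held there for the last 0.4 s without moving. The wrist read about 8 N along x, above the spring's stated 5 N.
- Two other estimates put it a little lower. An image reading just before the last trim gave about 37.5° ± 1.5°, and the box position worked out from the bores would make it 1–2° less. I trusted the travel from the stop and trimmed slightly further open because of these.

**Other disagreements:**
- The fingertips turned out about 20–25 mm higher than the stated reach. My first closing took only injector A's stem, and my first closing on the pin shut above it with about 8 N. I redid both lower.
- The last crop I made could not be viewed because the picture limit had been reached, so the final checks used numbers only.

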